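Book in a circuit module and hold the test press down

ROBOT

A 6-joint arm with a two-finger parallel gripper is mounted at the origin on the work surface. World frame = base frame: x ahead of the robot, y to its left, z up, the work surface at z = 0. Lengths are in m, angles in rad, forces in N, time in s.
With the tool pointing down it reaches from about 0.35 to 1 m from the base axis. Payload 7.1 kg.
Tool frame: the origin (TCP) lies between the finger pads; the fingertips stand 22 mm ahead of it and the grasp point (between the pads) lies 3 mm ahead of it; z points along the fingers, y is the line along which they close (so a half turn about z gives the same grasp; the last joint's range is limited). The gripper opens to 85 mm and grips with 20 to 120 N. Pads are 22 mm wide; open, the fingers measure 114 mm over their backs; the gripper's body (76 mm by 85 mm) begins 54 mm behind the grasp point. The pads swing forward as they close: fully open they stand 13 mm farther back than shut.
Start: joints at [1.163, 0.423, 1.63, -0, 1.089, -0.019], TCP at [0.237, 0.578, 0.253] pointing down, gripper open.
Joint ranges: [-3, 3], [-0.9, 2.11], [0.09, 2.58], [-1.31, 4.45], [0.11, 2.69], [-2.54, 2.54]. Speed limits (rad/s): [2.39, 2.39, 3.01, 3.14, 3.14, 3.14].

INTERFACE

Orientations are given as a rotation vector (axis times angle).
In Python, from rig import manip gives the robot as it stands. The module is installed in compiled form; this text tells all that it offers. Calls block until the motion is done:
- manip.move_to(position, orientation): joint-space move of the TCP to a pose.
- manip.servo_line(position, orientation=None, rate=0.15): straight line of the TCP; orientation=None keeps the orientation; rate is the mean speed in m/s.
- manip.set_joints(angles): joint-space move.
- manip.command_gripper(opening, f_grip=None): finger opening in m; f_grip is the grip in N (None keeps the last); returns when the fingers have stopped.
- manip.hold(seconds).
- manip.solve_ik(position, orientation): joint angles nearest the present ones, or None.
- manip.camera(name): name is "side" or "top" or "wrist"; returns a dict with "image" (420x560x3 uint8, red, green, blue), "fx", "fy", "cx", "cy" (pixels), "k1" (the pictures are not rectified: a ray, as slopes to the right and down, at radius r is drawn at 1 + k1 r^2 times it, then the intrinsics apply), "cam_to_world" (4x4, takes a point from camera to world coordinates); the wrist camera has in their place "mount" (4x4, takes a point from camera to tool coordinates, whose origin is the TCP and whose axes are the flange's). Camera axes: x right, y down, z forward; pixel columns grow to the right and rows downward; lengths in m; the calibration is good to about 2 mm. A picture is of the moment at which its call begins: read the wrist's pose just before it. There is no depth.
A pose or a line that the arm cannot do raises manip.IKError and nothing moves.
- manip.sign_off(): hands the job in; it is judged then, once.
Readings, each from a call of its own:
- manip.get_time(): time.
- manip.get_joint_positions(): joint angles.
- manip.get_joint_vel(): joint speeds.
- manip.get_tau(): joint torques, N m.
- manip.get_position(): TCP position.
- manip.get_ee_rot(): TCP orientation.
- manip.get_contact_force(): force on the tool from outside, world axes, zero at the start.
- manip.get_torque(): the same for the moment, N m.
- manip.get_width(): finger opening in m.
- manip.get_grip_force(): force on a finger pad.
Only numpy, scipy, OpenCV 4.12 (cv2) and the standard library are available. Lean on these libraries where they do the work, as an engineer would, in place of code of your own. Each camera call takes 0.05 s, during which the arm holds its last target. There are 200 camera calls.

TASK

Book in the circuit module: squeeze the trigger of the upside-down bench scanner fully home and let it spring back out. Then push the paddle of the test jig's sprung press lever down until the pointer on its side stands between the two ribs of the gauge post, and finish while still holding it steady there, as the lever springs up if let go. Do not shift the mouse, screwdriver, power brick or relay box lying around them.

Things in the scene. Friction and masses are not known exactly. Their poses are not given: they have to be found in the camera images.
- scanner: grey pistol-grip scanner fixed upside down on an aluminium plate 230 x 110 mm: head low (66 mm wide, top 85 mm above the bench), grip standing up. Origin on the bench under the grip's middle. Axes: x level, pointing away from the trigger (trigger and window are on the -x side), y along the trigger's hinge, z up. A striped tag holder 72 mm high stands 145 mm away on the -x side.
- grip_center (a point): on the middle line of the scanner's grip, 140 mm above the bench, a good height to squeeze; axes as scanner. The grip is 26 mm deep (x), 32 mm wide (y), from 85 to 171 mm above the bench, free above. Grip and trigger are pinched from above along x: together 47 mm deep released (34 mm to the -x side, 13 mm to +x), 35 mm squeezed (22 and 13).
- trigger_face (a point): middle of the outer (-x) face of the black trigger, where a finger presses, about 137 mm above the bench; turns with the trigger. The trigger is 18 mm wide, 65 mm long, 8 mm thick, hinged at its lower end 90 mm above the bench, 18 mm from the grip's middle; its free end points up and leans away from the grip.
- trigger (a joint): trigger angle in rad: 0 released (sprung out), 0.22 squeezed fully home against its stop; about 1.2 N starts it and 4 N at trigger_face brings it home; it springs back when let go.
- jig: test jig: fixed aluminium plate 250 x 170 mm, on it a grey block with the circuit module, two hinge posts, the press lever above and a gauge post. Axes: x level, from paddle to hinge, y level along the hinge, towards the gauge post, z up. The gauge post (24 x 10 mm, 144 mm high) stands beside the paddle, 85 mm to the +y side of the lever's middle line.
- press_hinge (a point): middle of the press lever's hinge axis, 95 mm above the bench at the rear of the jig; axes as jig, so the lever reaches towards -x.
- paddle_top (a point): middle of the top face of the black rubber paddle at the lever's end, 200 mm along the lever from the hinge and 7 mm above its line. The paddle is 40 mm along the lever, 84 mm across, 14 mm thick, free above; about 170 mm above the bench at the start. A thin steel pointer sticks out of its +y side at mid thickness, to 58 mm from the lever's middle line.
- press (a joint): press lever angle in rad: 0 lever up (slopes 0.35 rad upwards from hinge to paddle), grows as the paddle is pushed down, 0.45 hard stop (paddle 0.10 rad below level). Pointer between the ribs from 0.22 to 0.32. Pushing down on the paddle takes about 4 N to start, 9 N between the ribs, 12 N at the stop; let go, it springs up.
- rib_upper (a point): free end of the upper rib, a steel pin 6 mm thick that points from the gauge post towards the paddle (jig's -y); 124.5 mm above the bench.
- rib_lower (a point): free end of the lower rib, the same, 97.5 mm above the bench. The pointer's tip must stand in height between the two ribs (middle 111 mm above the bench).
- mouse: black computer mouse, loose, 105 x 60 x 34 mm; origin under its centre. Leave alone.
- screwdriver: small black-handled screwdriver, 170 mm long, lying loose; origin under its middle. Leave alone.
- adapter: black power brick, loose, 50 x 90 x 32 mm, beside the jig; origin under its centre. Leave alone.
- relay: steel relay box with two ears, loose, 50 x 100 x 37 mm, beside the scanner; origin under its centre. Leave alone.

How it is judged:
On the way, in this order (a step that is already met when the one before it is completed fails the run):
1. the scanner's trigger is squeezed home (value of joint trigger above 0.17 rad), for 0.1 s.
2. the trigger has sprung back out (value of joint trigger below 0.05 rad), for 0.1 s.
3. the robot holds the press lever with its pointer between the ribs (value of joint press between 0.205 and 0.335 rad and contact force between any of the fingers, the arm and press above 3 N), for 0.5 s.
At the end, for the whole second after the job is handed in: The robot is still pressing the lever (more than 3 N from the robot on it), the lever stands steady (under 0.05 rad/s) at 0.205 to 0.335 rad, that is with its pointer between the two ribs, and the scanner's trigger is out again (below 0.05 rad) (all of step 3 and value of joint trigger below 0.05 rad and velocity of joint press between -0.05 and 0.05 rad/s); the arm keeps its last pose, push and grip.
It fails at once if a loose bystander is shifted by more than 30 mm (distance of any of mouse, screwdriver, adapter, relay from where it was at the start of the episode above 0.03 m).
It also fails if it takes over 45 s, if anything falls off the work surface, if the arm or the gripper's body presses on something with over 40 N, if the wrist force passes 120 N, or if a joint passes its speed limit or range.

## Working session

There is one attempt and no reset: what is moved stays moved. The work goes in short steps, each a Python script; the robot and the scene stay as the last script left them, time stands still between calls to the robot, and variables do not carry over. Pictures are saved under pics/ and viewed, at most 10 in all, crops included, and the job is handed in when it is done.

```bash
mkdir -p pics; cat > h.py <<'E'
import numpy as np, cv2
from rig import manip
from scipy.spatial.transform import Rotation as R
def und(c,px):
    K=np.array([[c['fx'],0,c['cx']],[0,c['fy'],c['cy']],[0,0,1.]])
    return cv2.undistortPoints(np.array(px,float).reshape(-1,1,2),K,np.array([c['k1'],0,0,0,0.])).reshape(-1,2)
def T(c): return c['cam_to_world'] if 'cam_to_world' in c else c['pose']
def ray(c,px):
    M=np.array(T(c)); s=und(c,px); d=np.c_[s,np.ones(len(s))]@M[:3,:3].T
    return M[:3,3],d
def plane(c,px,z):
    o,d=ray(c,px); z=np.broadcast_to(z,len(d)); return o+d*((z-o[2])/d[:,2])[:,None]
def tri(obs):
    A=np.zeros((3,3));b=np.zeros(3)
    for c,p in obs:
        o,d=ray(c,[p]); d=d[0]/np.linalg.norm(d[0]); P=np.eye(3)-np.outer(d,d); A+=P;b+=P@o
    x=np.linalg.solve(A,b); return x
def snap(n):
    if n=='wrist':
        p,r=manip.get_position(),manip.get_ee_rot()
    c=manip.camera(n)
    if n=='wrist':
        M=np.eye(4);M[:3,:3]=R.from_rotvec(r).as_matrix();M[:3,3]=p;c['pose']=M@np.array(c['mount'])
    return c
E
python3 - <<'E'
from h import *
import pickle
for n in ['side','top']:
    c=snap(n); pickle.dump(c,open(n+'.pkl','wb')); im=c['image'][:,:,::-1]
    cv2.imwrite(f'pics/{n}.png',cv2.resize(im,(784,588)))
    print(n,c['fx'],c['k1'],np.round(c['cam_to_world'],3).tolist())
print(manip.get_time(),manip.get_ee_rot())
E
```

```text
side 399.9953224492637 -0.0936323391663515 [[0.754, -0.362, 0.548, 0.015], [-0.657, -0.429, 0.62, -0.665], [0.011, -0.827, -0.562, 0.672], [0.0, 0.0, 0.0, 1.0]]
top 380.750810983997 -0.062203690959028037 [[-0.004, -0.976, 0.216, 0.351], [-1.0, 0.005, -0.0, -0.031], [-0.001, -0.216, -0.976, 1.135], [0.0, 0.0, 0.0, 1.0]]
0.1 [-6.06822513e-01 -3.08210544e+00  2.18922784e-03]
```

View pics/side.png

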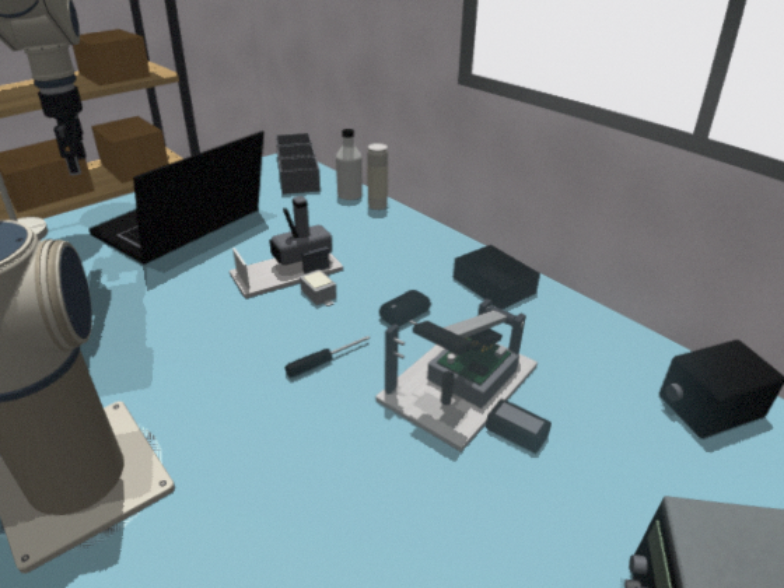

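View pics/top.png

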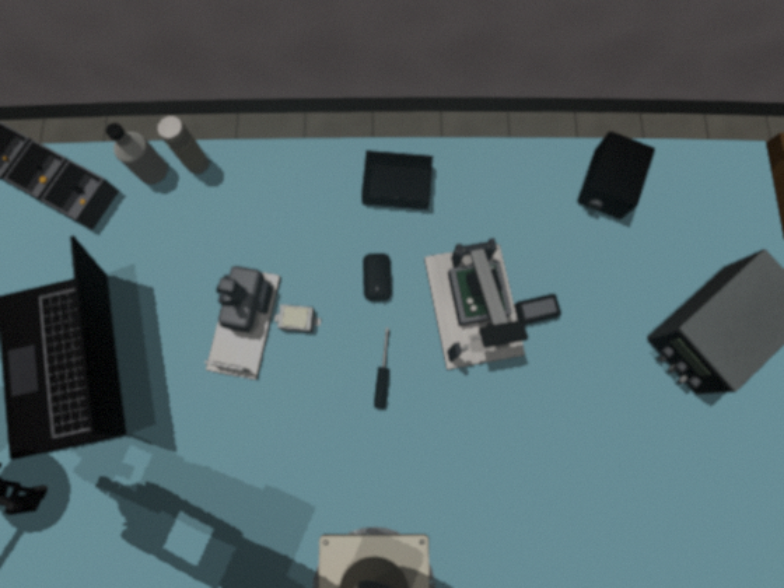

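The side view shows the scanner grip top at about (299,203) and the jig paddle at about (445,340). In the top view the grip is at about (229,290), the paddle at (503,333) and the gauge post at (455,352). All of these are at 1.4x scale. I'll make one composite of enlarged crops with known offsets.

```bash
python3 - <<'E'
from h import *
import pickle
c={n:pickle.load(open(n+'.pkl','rb')) for n in ['side','top']}
W=[]
for n,x,y in [('top',140,180),('top',298,165),('side',155,135),('side',265,205)]:
    w,h=(100,100)
    if (n,x)==('side',265): w,h=130,130
    cr=c[n]['image'][y:y+h,x:x+w,::-1].astype(float)
    cr=np.clip(cr*1.5,0,255).astype(np.uint8)
    W.append(cv2.resize(cr,(400,300) if 0 else (390,300) if 0 else (300,300),interpolation=cv2.INTER_CUBIC))
cv2.imwrite('pics/comp.png',np.vstack([np.hstack(W[:2]),np.hstack(W[2:])]))
# plates: bright low-saturation
for n in c:
    im=c[n]['image']; hsv=cv2.cvtColor(im,cv2.COLOR_RGB2HSV)
    m=((hsv[...,1]<60)&(hsv[...,2]>110)).astype(np.uint8)
    cs,_=cv2.findContours(cv2.morphologyEx(m,cv2.MORPH_CLOSE,np.ones((5,5))),0,2)
    for k in cs:
        if 150<cv2.contourArea(k)<8000: 
            q=cv2.minAreaRect(k); print(n,np.round(q[0]),cv2.contourArea(k)); P=plane(c[n],cv2.boxPoints(cv2.minAreaRect(plane(c[n],k.reshape(-1,2),.01)[:,:2].astype(np.float32)))*0+0,.01) if 0 else cv2.minAreaRect(plane(c[n],k.reshape(-1,2),.01)[:,:2].astype(np.float32)); print('   ',np.round(P[0],3),np.round(P[1],3),round(P[2],1))
E
```

```text
side [516. 386.] 4585.5
    [ 0.618 -0.68 ] [0.137 0.172] 39.0
side [ 55. 350.] 3817.5
    [ 0.004 -0.001] [0.231 0.251] 0.2
side [327. 283.] 3016.5
    [ 0.578 -0.249] [0.261 0.246] 9.9
side [340. 231.] 306.0
    [ 0.715 -0.129] [0.045 0.131] 76.8
side [203. 196.] 1030.0
    [0.517 0.28 ] [0.197 0.271] 44.8
side [ 24. 188.] 1696.5
    [0.108 0.738] [0.52  0.157] 80.4
side [18. 92.] 757.0
    [0.318 1.867] [0.492 0.208] 81.0
side [83. 89.] 939.0
    [0.614 1.695] [0.908 0.276] 72.2
side [123.  86.] 670.0
    [0.812 1.602] [1.047 0.092] 69.9
side [11. 45.] 445.0
    [0.559 3.588] [1.591 0.159] 81.3
side [532.  57.] 4340.5
    [6.268 1.209] [8.47  0.501] 16.3
side [112.  25.] 707.0
    [1.726 4.168] [3.767 0.229] 70.5
side [71. 12.] 789.0
    [1.666 5.416] [3.023 0.62 ] 76.3
top [266. 396.] 1903.5
    [ 0.071 -0.001] [0.105 0.227] 6.8
top [187. 245.] 1552.5
    [0.494 0.234] [0.144 0.264] 15.1
top [328. 220.] 1446.5
    [ 0.569 -0.185] [0.255 0.111] 10.5
top [350. 204.] 582.0
    [ 0.62  -0.253] [0.173 0.089] 9.8
top [119.  93.] 208.5
    [0.999 0.485] [0.057 0.073] 75.2
```

View pics/comp.png

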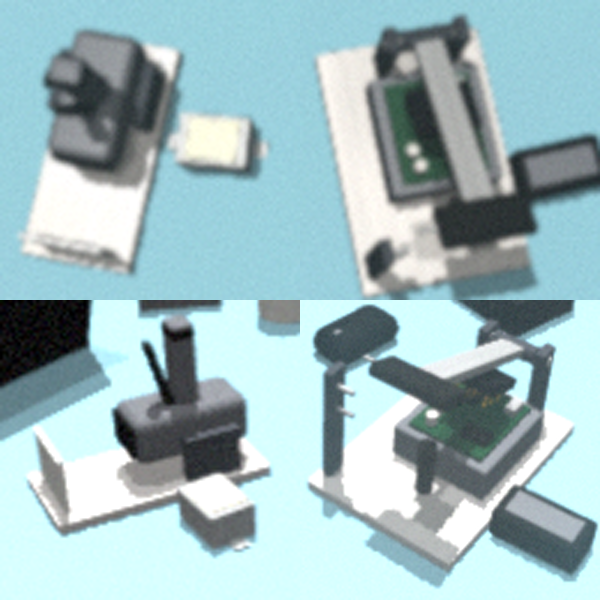

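The composite shows the grip tops and trigger tips, the plate corners, the gauge post top and the paddle clearly in both views. I'll cast these pixels to points.

```bash
python3 - <<'E'
from h import *
import pickle
S,Tp=[pickle.load(open(n+'.pkl','rb')) for n in ['side','top']]
t1=lambda p:np.array(p)/3+[140,180]-.33
t2=lambda p:(np.array(p)-[300,0])/3+[298,165]-.33
s1=lambda p:(np.array(p)-[0,300])/3+[155,135]-.33
s2=lambda p:(np.array(p)-[300,300])/2.308+[265,205]-.3
f=lambda a:np.round(a,4).tolist()
print('grip top',f(tri([(Tp,t1((67,67))),(S,s1((177,325)))])),f(plane(Tp,[t1((67,67))],.171)),f(plane(S,[s1((177,325))],.171)))
a=plane(Tp,[t1((22,254)),t1((130,272)),t1((182,48))],.008);print('sc plate',f(a),np.linalg.norm(a[1]-a[0]),np.linalg.norm(a[2]-a[1]))
d=a[2]-a[1];print('yaw',np.arctan2(d[1],d[0]))
b=plane(S,[s1((28,475)),s1((62,530)),s1((270,468))],.008);print('side',f(b),np.linalg.norm(b[1]-b[0]),np.linalg.norm(b[2]-b[1]));d=b[2]-b[1];print('yaw',np.arctan2(d[1],d[0]))
a=plane(Tp,[t2((318,52)),t2((365,295)),t2((530,268))],.008);print('jig plate',f(a),np.linalg.norm(a[1]-a[0]),np.linalg.norm(a[2]-a[1]))
d=a[0]-a[1];print('yaw',np.arctan2(d[1],d[0]))
b=plane(S,[s2((308,483)),s2((452,567)),s2((574,420))],.008);print('side',f(b),np.linalg.norm(b[1]-b[0]),np.linalg.norm(b[2]-b[1]));d=b[2]-b[1];print('yaw',np.arctan2(d[1],d[0]))
print('post',f(tri([(Tp,t2((380,254))),(S,s2((335,367)))])),f(plane(Tp,[t2((380,254))],.144)),f(plane(S,[s2((335,367))],.144)))
print('paddle',f(plane(Tp,[t2((487,220)),t2((475,199)),t2((432,42))],[.17,.17,.1])),f(plane(S,[s2((424,382))],.17)))
E
```

```text
grip top [0.5841, 0.2709, 0.1675] [[0.5854, 0.2686, 0.171]] [[0.5779, 0.2653, 0.171]]
sc plate [[0.4352, 0.3532, 0.008], [0.4177, 0.2447, 0.008], [0.6443, 0.2019, 0.008]] 0.10985598117172841 0.23067181435213893
yaw -0.18691756863560102
side [[0.4401, 0.361, 0.008], [0.4179, 0.248, 0.008], [0.6415, 0.2087, 0.008]] 0.11515131720059969 0.2271180792838426
yaw -0.17392335936287243
jig plate [[0.6863, -0.1156, 0.008], [0.4378, -0.1569, 0.008], [0.4632, -0.3213, 0.008]] 0.2518528811247953 0.1663952647797442
yaw 0.16482604039781096
side [[0.4364, -0.1533, 0.008], [0.4674, -0.3211, 0.008], [0.7187, -0.2696, 0.008]] 0.1706538561524334 0.2565228512164484
yaw 0.2022320675426479
post [0.4645, -0.157, 0.1428] [[0.4628, -0.1557, 0.144]] [[0.4653, -0.1589, 0.144]]
paddle [[0.4884, -0.245, 0.17], [0.5066, -0.2355, 0.17], [0.6684, -0.217, 0.1]] [[0.488, -0.2496, 0.17]]
```

Both views agree to within 5 mm or so. I'll move above the scanner and refine with the wrist camera.

```bash
cat >> h.py <<'E'
def down(yaw):  # tool z down, tool y along heading yaw (mod pi)
    y=np.array([np.cos(yaw),np.sin(yaw),0]);z=np.array([0,0,-1.]);return R.from_matrix(np.c_[np.cross(y,z),y,z]).as_rotvec()
def best(p,yaw):
    c=[(abs(q[5]),down(a)) for a in (yaw,yaw+np.pi) if (q:=manip.solve_ik(p,down(a))) is not None]
    return min(c,key=lambda t:t[0])[1]
def save(c,n):
    import pickle; pickle.dump(c,open(n+'.pkl','wb'))
    cv2.imwrite(f'pics/{n}.png',cv2.resize(np.clip(c['image'][:,:,::-1]*1.4,0,255).astype(np.uint8),(784,588),interpolation=cv2.INTER_CUBIC))
E
python3 - <<'E'
from h import *
p=[.575,.268,.33]; o=best(p,-.18); print(o,manip.solve_ik(p,o))
manip.move_to(p,o); manip.hold(.2)
c=snap('wrist'); save(c,'w1'); print(np.round(c['pose'],3).tolist(),c['fx'],manip.get_time())
E
```

```text
[2.41211064 2.01279077 0.        ] [ 4.17391698e-01  3.63583337e-01  1.53546703e+00 -4.44089210e-16
  1.24254228e+00  5.97391698e-01]
[[0.984, -0.168, -0.057, 0.59], [-0.177, -0.931, -0.32, 0.352], [0.0, 0.325, -0.946, 0.449], [0.0, 0.0, 0.0, 1.0]] 375.5988139211849 2.05
```

View pics/w1.png

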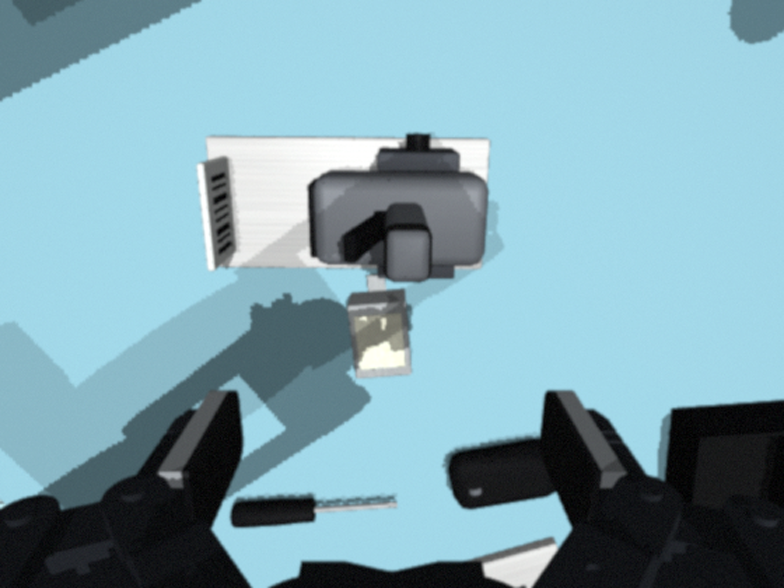

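The wrist view shows the grip's top face centred at about (408,252), the trigger's black tip at about (358,240), and the plate aligned with the image, so the yaw is right.

```bash
python3 - <<'E'
from h import *
import pickle
c=pickle.load(open('w1.pkl','rb'))
P=plane(c,np.array([[408,252],[386,252],[431,252],[408,226],[408,281]])/1.4-.15,.171);print(np.round(P,4),np.linalg.norm(P[1]-P[2]),np.linalg.norm(P[3]-P[4]))
a=plane(c,np.array([[208,137],[489,139],[211,268],[487,265]])/1.4-.15,.009);print(np.round(a,4))
for i in (0,2): d=a[i+1]-a[i];print(np.arctan2(d[1],d[0]))
E
```

```text
[[0.5858 0.2761 0.171 ]
 [0.574  0.2783 0.171 ]
 [0.5981 0.2739 0.171 ]
 [0.5882 0.2904 0.171 ]
 [0.583  0.2597 0.171 ]] 0.02455354690780128 0.03109138190232156
[[0.4408 0.355  0.009 ]
 [0.6633 0.3133 0.009 ]
 [0.4116 0.2483 0.009 ]
 [0.6491 0.2083 0.009 ]]
-0.1850116800214118
-0.16681503805317371
```

```bash
python3 - <<'E'
from h import *
yaw=-.178; u=np.array([np.cos(yaw),np.sin(yaw),0]); g=np.array([.586,.274,0])
z=lambda h:np.array([0,0,h])
o=best(g+z(.25),yaw)
manip.move_to(g-.008*u+z(.26),o)
manip.servo_line(g-.008*u+z(.143)); print(manip.get_contact_force())
manip.servo_line(g+z(.143)); f0=manip.get_contact_force(); print(f0,manip.get_width())
for w in (.06,.054,.05,.047,.044,.041,.036):
    manip.command_gripper(w,20); print(w,round(manip.get_width(),4),round(manip.get_grip_force(),2),np.round(manip.get_contact_force()-f0,1))
manip.hold(.3); print(manip.get_width(),manip.get_grip_force(),manip.get_time())
c=snap('wrist'); save(c,'w2')
E
```

```text
[-0.16157445  1.35189327 -0.34343967]
[0.32179159 0.44064132 0.16312895] 0.08543489669982907
0.06 0.0601 1.27 [-3.  -0.3  1.4]
0.054 0.054 1.49 [-2.6 -0.1  1. ]
0.05 0.0501 1.62 [-4.4 -0.6  1.1]
0.047 0.0471 4.36 [-9.1  1.3  5.2]
0.044 0.0444 7.08 [-13.5   2.7   8.3]
0.041 0.0412 9.8 [-19.6   3.6  11.4]
0.036 0.0363 18.08 [-27.2   5.8  17. ]
0.036490041993998974 18.07030628202483 5.625
```

View pics/w2.png

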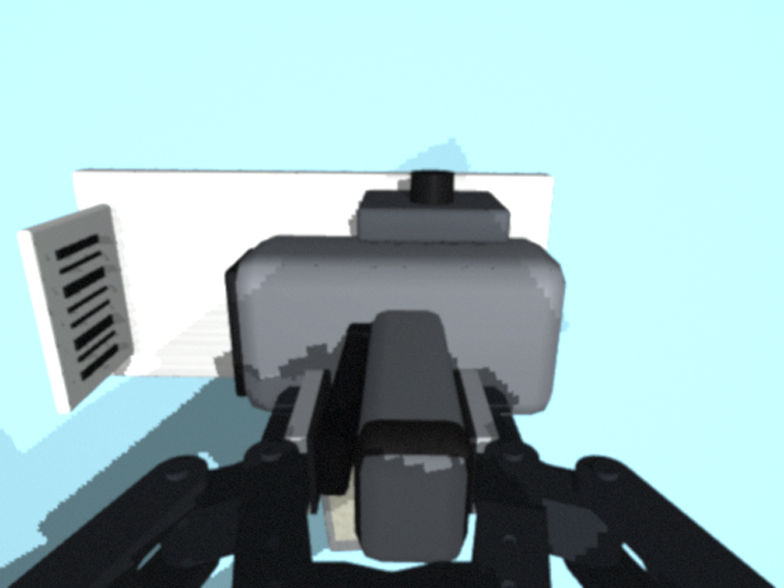

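The wrist view shows the pads clamped on both grip and trigger (pads at x≈305 and 478). The width of 36 mm with a force rise means the trigger is home. I'll release, then hover over the jig and check the paddle.

```bash
python3 - <<'E'
from h import *
manip.command_gripper(.085); print(manip.get_width())
p=np.array(manip.get_position()); yaw=-.178; p-=.008*np.array([np.cos(yaw),np.sin(yaw),0])
manip.servo_line(p); manip.hold(.3)
manip.servo_line(p+[0,0,.14]); c=snap('side')
manip.command_gripper(0)
q=[.48,-.2465,.31]; o=best(q,.175+np.pi/2); print(o,manip.solve_ik(q,o))
manip.move_to(q,o); manip.hold(.2)
print(manip.get_contact_force(),manip.get_time())
w=snap('wrist'); save(w,'w3')
b=cv2.resize(np.clip(c['image'][130:210,150:250,::-1]*1.4,0,255).astype(np.uint8),(400,320),interpolation=cv2.INTER_CUBIC)
a=cv2.imread('pics/w3.png'); a=a[:,:]; a[:160,:200]=cv2.resize(b,(200,160)); cv2.imwrite('pics/w3b.png',a)
E
```

```text
0.08509438971832133
[3.12957392 0.27453872 0.        ] [-0.49647755  0.23320391  1.76434446  0.          1.14404428  0.89931878]
[ 0.20102548  0.64264807 -0.94264058] 10.7833
```

View pics/w3b.png

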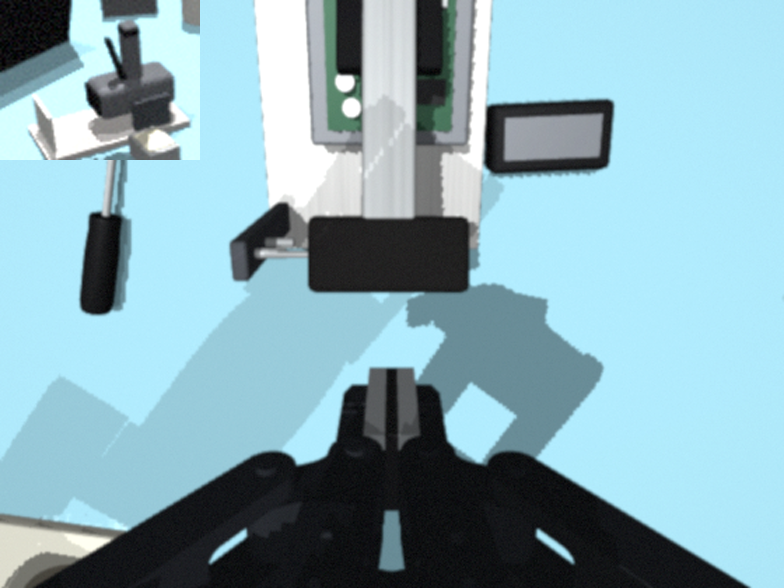

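The inset shows the trigger sprung out again. The paddle spans x 308–468 and y 217–291 in the wrist view and is aligned, with its centre at about (388,255). Next I'll compute its position and press.

```bash
python3 - <<'E'
from h import *
import pickle
c=pickle.load(open('w3.pkl','rb'))
P=plane(c,np.array([[388,255],[308,255],[468,255],[388,217],[388,291]])/1.4-.15,[.17,.17,.17,.163,.177]);print(np.round(P,4),np.linalg.norm(P[1]-P[2]),c['pose'][:3,3])
u=np.array([np.cos(.175),np.sin(.175),0]); t=P[0]-.007*u; print('press at',t)
if np.linalg.norm(t[:2]-[.48,-.2465])<.02:
    t[2]=.22; manip.servo_line(t); f0=manip.get_contact_force()
    for z in (.195,.18,.165,.15,.143,.140):
        t[2]=z; manip.servo_line(t,rate=.08); manip.hold(.15); print(z,round(manip.get_position()[2],4),np.round(manip.get_contact_force()-f0,1))
    w=snap('wrist');save(w,'w4'); s=snap('side'); save(s,'s4'); print(manip.get_time())
    b=cv2.resize(np.clip(s['image'][205:335,265:395,::-1]*1.4,0,255).astype(np.uint8),(390,390),interpolation=cv2.INTER_CUBIC)
    a=cv2.resize(cv2.imread('pics/w4.png'),(400,300)); o=np.zeros((390,790,3),np.uint8); o[:,:390]=b;o[:300,390:]=a;cv2.imwrite('pics/c4.png',o)
E
```

```text
[[ 0.4928 -0.2418  0.17  ]
 [ 0.4856 -0.2017  0.17  ]
 [ 0.4999 -0.2819  0.17  ]
 [ 0.5106 -0.2386  0.163 ]
 [ 0.476  -0.2448  0.177 ]] 0.08148309463912623 [ 0.56319491 -0.23065338  0.42863381]
press at [ 0.48586398 -0.24298909  0.17      ]
0.195 0.1957 [0.6 0.6 2.6]
0.18 0.1807 [ 1.  -0.5  4.3]
0.165 0.1657 [-0.4 -0.6  5.3]
0.15 0.1509 [-2.5 -2.1  7.5]
0.143 0.144 [-1.5 -2.5  8.3]
0.14 0.141 [-2.6 -2.3  8.5]
14.5417
```

View pics/c4.png

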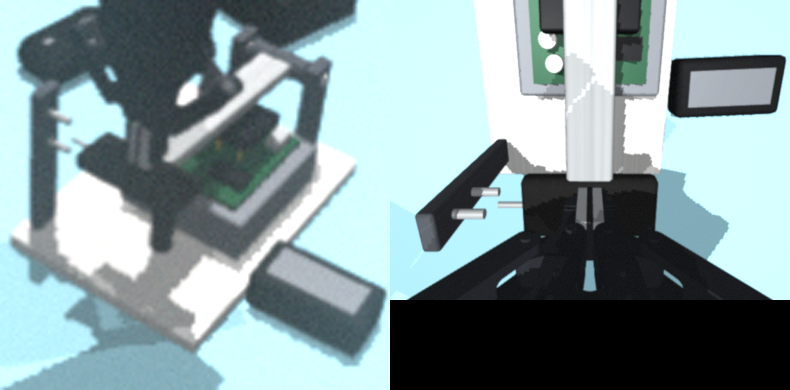

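In the wrist view (right panel) the pointer at about (498,205) lies between the ribs, and the 8.5 N force fits. I'll zoom in to triangulate the pointer's height.

```bash
python3 - <<'E'
from h import *
import pickle
s=pickle.load(open('s4.pkl','rb'));w=pickle.load(open('w4.pkl','rb'))
f=lambda im,x,y:cv2.resize(np.clip(im[y:y+40,x:x+40,::-1]*1.4,0,255).astype(np.uint8),(400,400),interpolation=cv2.INTER_CUBIC)
cv2.imwrite('pics/z.png',np.hstack([f(s['image'],272,230),f(w['image'],135,260)]))
E
```

```text
(no output)
```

View pics/z.png

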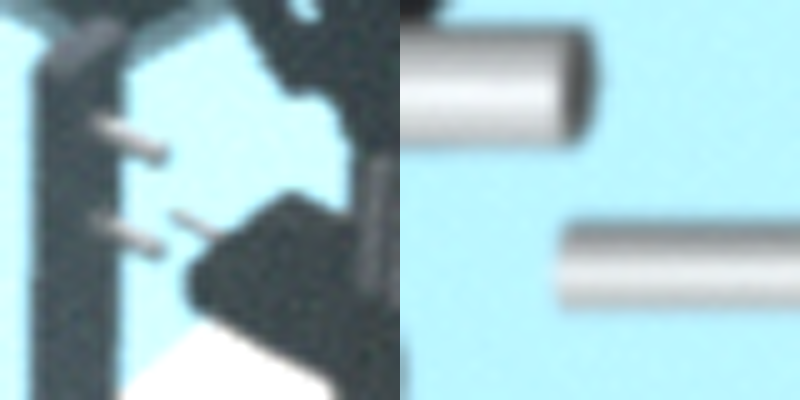

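```bash
python3 - <<'E'
from h import *
import pickle
s=pickle.load(open('s4.pkl','rb'));w=pickle.load(open('w4.pkl','rb'))
S=lambda x,y:(s,(272+x/10-.45,230+y/10-.45)); W=lambda x,y:(w,(135+(x-400)/10-.45,260+y/10-.45))
print('pointer',tri([S(172,213),W(560,267)]))
W4=lambda x,y:(w,((x-390)*1.4-.2,y*1.4-.2))
for r in [(162,155),(160,252)]:
    for q in [W(580,88),W4(486,213)]: print(r,tri([S(*r),q]))
E
```

```text
pointer [ 0.46903878 -0.18558351  0.11039918]
(162, 155) [ 0.47698855 -0.18103777  0.11461171]
(162, 155) [ 0.4699537  -0.1818315   0.12298068]
(160, 252) [ 0.46972539 -0.18173497  0.09622313]
(160, 252) [ 0.46219728 -0.18288938  0.10628347]
```

The pointer measures 110.4 mm high, between ribs measured at 123.0 and 96.2 mm, so it stands at mid-gap.

```bash
python3 - <<'E'
from h import *
manip.hold(.8); print(manip.get_contact_force(),manip.get_time()); print(manip.sign_off())
E
```

```text
[-3.00144193 -2.19629926  8.86262721] 15.3417
the job is handed in; nothing more can be done
None
```

I squeezed the scanner trigger home and let it spring back, then handed the job in at about 15 s with the press lever held steady at about 8.9 N, its pointer midway between the two ribs; the hand-in call returned no verdict.

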